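# Draw the top glass plate from its tray and lay it on the casting stand

## Task

Slide the top white glass plate out over the open end of its tray until about 50 mm of it overhangs, still lying flat on the stack, then pinch the overhanging part and lift the plate away. Lay it on the low metal casting stand, holding it until it is down: flat between the two side lips, its far end butted square against the end stop, and let go. Leave the two spare plates in the tray and do not disturb the other things on the bench.

Things in the scene. Friction and masses are not known exactly. Their poses are not given: they have to be found in the camera images.
- top_plate: Uppermost of three equal flat white glass plates in the tray, 150 (x) x 62 (y) x 5 mm, 80 to 150 g. Origin: centre of its underside; z up. Starts parallel to the tray, upper face flush with the rails (2 mm gaps), so its edges cannot be gripped there. Shut fingertips pressed on it with 5 to 15 N drag it: glass slides easily on glass. It tips off if slid over 75 mm. Press on the part over the stack.
- plate_front (a point): Middle of the lower edge of top_plate's short side at its -x end (75 mm from its origin): the end that comes out of the tray first.
- plate_far (a point): Middle of the lower edge of top_plate's short side at its +x end (75 mm from its origin): the end that goes against the stop of the stand.
- spare_low: The lowest plate in the tray, same size as top_plate; origin at the centre of its underside. Stays in the tray.
- spare_high: The middle plate in the tray, directly under top_plate, same size; origin at the centre of its underside. Stays in the tray.
- tray: Fixed grey pedestal, 162 (x) x 82 (y) x 70 mm high, foot 172 x 96 mm; origin: centre of its underside, on the bench. Plates lie in it, undersides at 55, 60, 65 mm. Side rails (8 mm thick) and the rear wall (+x) reach 70 mm. The -x end, roughly facing the robot, is open over a 62 mm high sill that holds back the spares; beyond it there is free space down to the bench.
- tray_edge (a point): Middle of the tray's open end: the outer face of the sill, 81 mm from the tray's origin towards its -x, at the height of top_plate's underside (65 mm). What sticks out beyond it in the tray's -x overhangs.
- stand: Fixed low metal stand; origin on the bench. Platform x = -45 to +58 mm, 90 mm wide (y), top at 50 mm. Side lips 6 mm high, 72 mm apart inside, from x = -16 to +50 mm. End stop 14 mm high across the +x end, inner face at x = +50 mm. The -x end, roughly facing the robot, is open: 55 mm of a plate against the stop overhangs it, with room for fingers below.
- stand_stop (a point): Middle of the foot of the end stop's inner face: 50 mm from the stand's origin along its +x, at platform height (50 mm).
- tip_box: Loose blue box with white lid, 85 x 120 x 73 mm, bystander; origin at the centre of its underside.
- dishes: Loose stack of round dishes, 93 mm across, 60 mm high, bystander; origin at the centre of its underside.
- beaker: Loose open steel beaker, 90 mm across, 110 mm high, bystander; origin at the centre of its underside.
- wash_bottle: Loose white bottle with red cap, 70 mm across, 170 mm high, bystander; origin at the centre of its underside.
There are look-alikes about, which are no part of the job. What is shaped like the top_plate but brown, green or pink is not meant.

How it is judged:
By the outcome, as a careful person would: the job done as asked, in the order asked, and still so for the second after the job is handed in, with the robot touching nothing.
It also fails if it takes over 51 s, if anything falls off the work surface, if the arm or the gripper's body presses on something with over 40 N, if the wrist force passes 120 N, or if a joint passes its speed limit or range.

## Robot

A 6-joint arm with a two-finger parallel gripper is mounted at the origin on the work surface. World frame = base frame: x ahead of the robot, y to its left, z up, the work surface at z = 0. Lengths are in mm, angles in rad, forces in N, time in s.
With the tool pointing down it reaches from about 325 to 875 mm from the base axis. Payload 4.4 kg.
Tool frame: the origin (TCP) lies on the centre line of the jaws, within the pads' length; the fingertips stand ahead of it and the grasp point (between the pads) lies 6 mm ahead of it (ctrl.tcp_to_tips is the z of the fingertips in the tool frame, in mm); z points along the fingers, y is the direction in which the jaws open and shut (so a half turn about z gives the same grasp; the last joint's range is limited). The gripper opens to 85 mm and grips with 20 to 120 N. Pads are 22 mm wide; open, the fingers measure 114 mm over their backs; the gripper's body (76 mm by 85 mm) begins 54 mm behind the grasp point. The pads swing forward as they close: fully open they stand 13 mm farther back than shut.
Start: joints at [-1.306, 0.207, 1.542, -0, 1.393, -0.15], TCP at [231.717, -526.246, 256.282] pointing down, gripper open.
Joint ranges: [-2.73, 2.73], [-0.86, 2.22], [0.23, 2.46], [-1.11, 4.25], [0.08, 2.63], [-2.82, 2.82]. Speed limits (rad/s): [2.79, 2.79, 3.14, 3.14, 3.14, 3.14].

## Interface

Orientations are given as a 3x3 rotation matrix whose columns are the frame's x, y, z axes.
In Python, from plant import ctrl, sensors, optics gives the robot as it stands. Calls block until the motion is done:
- ctrl.move_ptp(position, orientation): joint-space move of the TCP to a pose.
- ctrl.move_l(position, rot=None, vel=150, threshold=None): straight line of the TCP; rot=None keeps the orientation; vel is the mean speed in mm/s. With threshold (N) it stops when the force on the tool has changed by that much, and returns True; else False.
- ctrl.set_joints(angles): joint-space move.
- ctrl.gripper_to(opening, force=None): finger opening in mm; force is the grip in N (None keeps the last); returns when the fingers have stopped.
- ctrl.hold(seconds).
- ctrl.solve_ik(position, orientation): joint angles nearest the present ones, or None.
- sensors.read_state(): the state.
- optics.grab_frame(name): name is "side" or "top"; returns (picture, depth): 384x512x3 uint8, red, green, blue; 384x512 float32, mm along the optical axis (not along the pixel's ray), 0 where there is no reading.
- optics.camera_params(name): a dict with "mtx" (3x3 intrinsics, pixels), "R" (3x3) and "t" (3): a world point X has camera coordinates R X + t. Camera axes: x right, y down, z forward; pixel columns grow to the right and rows downward; lengths in mm; the calibration is good to about 2 mm. A picture is of the moment at which its call begins. camera_params takes no time and is no camera call.
A pose or a line that the arm cannot do raises ctrl.MotionError and nothing moves.
- ctrl.finish_job(): hands the job in, once; it reports no verdict.
The state is a dict: "t": time; "q": joint angles; "qvel": joint speeds; "tau": joint torques, N m; "eef_pos": TCP position; "eef_rot": TCP orientation; "force": force on the tool from outside, world axes, zero at the start; "wrist_torque": the same for the moment, N m; "grip_width": finger opening in mm.
Only numpy, scipy, OpenCV 4.12 (cv2) and the standard library are available. Lean on these libraries where they do the work, as an engineer would, in place of code of your own. Each camera call takes 0.05 s, during which the arm holds its last target.

## Working session

There is one attempt and no reset: what is moved stays moved. The work goes in short steps, each a Python script; the robot and the scene stay as the last script left them, time stands still between calls to the robot, and variables do not carry over. Pictures are saved under pics/ and viewed, and the job is handed in when it is done.

```bash
ls; mkdir -p pics; python3 - <<'E'
from plant import ctrl,sensors,optics
import cv2,numpy as np
for n in("top","side"):
    p,d=optics.grab_frame(n); cv2.imwrite(f"pics/{n}0.png",p[:,:,::-1]); np.savez(f"{n}0.npz",p=p,d=d)
    c=optics.camera_params(n); print(n,c["mtx"].round(1).tolist(),c["R"].round(3).tolist(),np.round(c["t"]), "pos",(-c["R"].T@c["t"]).round())
print(sensors.read_state(),ctrl.tcp_to_tips)
E
```

```text
pics
top [[388.3, 0.0, 259.2], [0.0, 388.3, 189.3], [0.0, 0.0, 1.0]] [[-0.04, -0.999, -0.003], [-0.972, 0.04, -0.233], [0.233, -0.006, -0.972]] [  10.  606. 1087.] pos [ 336.   -7. 1199.]
side [[421.8, 0.0, 261.4], [0.0, 421.8, 188.0], [0.0, 0.0, 1.0]] [[-0.84, -0.543, 0.025], [-0.303, 0.43, -0.851], [0.451, -0.722, -0.525]] [ 511.  241. 1204.] pos [ -41. 1043.  824.]
{'t': 0.1, 'q': array([-1.30653106e+00,  2.07372355e-01,  1.54281024e+00,  7.52472389e-07,
        1.39351485e+00, -1.50497499e-01]), 'qvel': array([-0.00076931, -0.00420744, -0.0036682 , -0.00151799,  0.00153775,
        0.00051625]), 'tau': array([-3.96227024e-04, -3.84089720e+01, -2.92547572e+01, -1.71937404e-04,
        4.88602614e-03, -3.47366040e-06]), 'eef_pos': array([ 231.53294125, -525.63140929,  255.22090065]), 'eef_rot': array([[ 9.15212085e-01,  4.02972131e-01, -5.49054656e-04],
       [ 4.02972381e-01, -9.15209884e-01,  2.03190847e-03],
       [ 3.16302236e-04, -2.08088105e-03, -9.99997785e-01]]), 'force': array([ 0.88890439, -0.36787149, -0.06691007]), 'wrist_torque': array([-0.0320481 , -0.00276082,  0.02290262]), 'grip_width': 85.3033163819416} 25.0
```

View pics/top0.png

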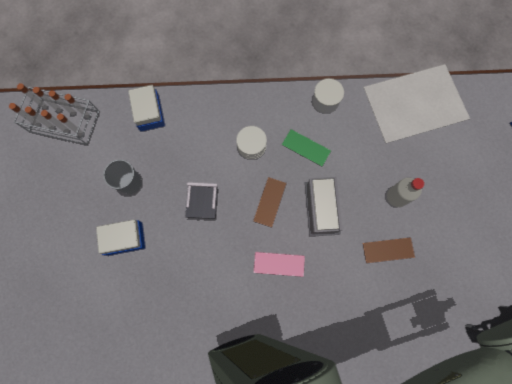

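View pics/side0.png

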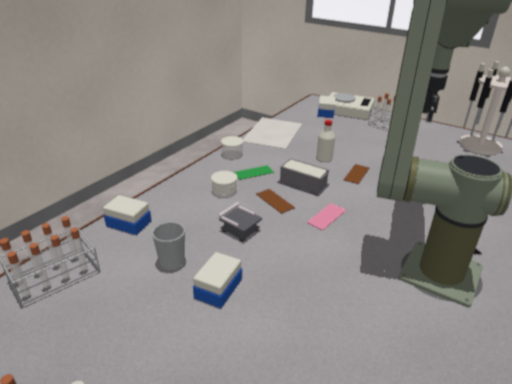

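The top view shows the tray with the white plate at about (324,206), its open end towards image-bottom. The stand is at about (202,201), with its light lips and stop at the top. I'll zoom in on both.

```bash
python3 - <<'E'
import cv2,numpy as np
p=np.load("top0.npz")["p"][:,:,::-1]
a=p[165:250,290:355]; b=p[165:250,170:235]
cv2.imwrite("pics/z0.png",cv2.resize(np.hstack([a,b]),None,fx=6,fy=6,interpolation=cv2.INTER_NEAREST))
p=np.load("side0.npz")["p"][:,:,::-1]
a=p[150:200,270:335]; b=p[195:245,210:275]
cv2.imwrite("pics/z1.png",cv2.resize(np.hstack([a,b]),None,fx=6,fy=6,interpolation=cv2.INTER_NEAREST))
E
```

```text
(no output)
```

View pics/z0.png

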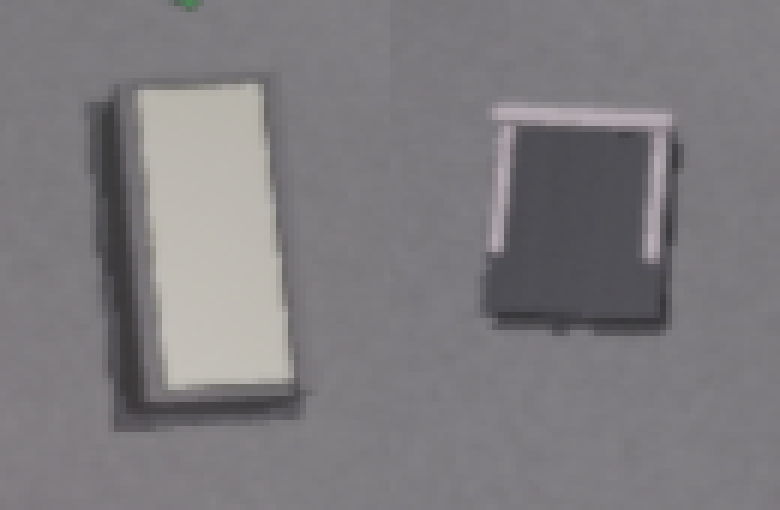

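View pics/z1.png

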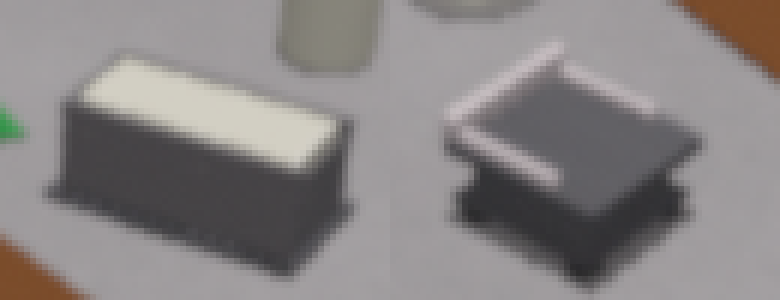

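```bash
cat > h.py <<'E'
import cv2,numpy as np
from plant import optics
def cast(n,uv,z):
    c=optics.camera_params(n);R,t,K=map(np.asarray,(c["R"],c["t"],c["mtx"]))
    uv=np.atleast_2d(uv).astype(float); r=np.c_[uv,np.ones(len(uv))]@np.linalg.inv(K).T@R
    C=-R.T@t; return C+r*((z-C[2])/r[:,2])[:,None]
def proj(n,X):
    c=optics.camera_params(n);x=(np.atleast_2d(X)@np.asarray(c["R"]).T+c["t"])@np.asarray(c["mtx"]).T
    return x[:,:2]/x[:,2:]
def contour(img,roi,thr,inv=False,s=8):
    x0,y0,x1,y1=roi; g=img[y0:y1,x0:x1].min(2)
    g=cv2.resize(g,None,fx=s,fy=s,interpolation=cv2.INTER_CUBIC)
    m=(g<thr if inv else g>thr).astype(np.uint8)
    c=max(cv2.findContours(m,cv2.RETR_EXTERNAL,cv2.CHAIN_APPROX_NONE)[0],key=cv2.contourArea)[:,0]
    return (c+.5)/s-.5+[x0,y0]
E
python3 - <<'E'
from h import *
T=np.load("top0.npz");S=np.load("side0.npz")
for n,D,roi in(("top",T,(300,170,350,240)),("side",S,(275,150,335,185))):
    print(n,np.percentile(D["p"][roi[1]:roi[3],roi[0]:roi[2]].min(2),[5,50,90]))
    for thr in((135,145,155) if n=="top" else (165,175)):
        c=contour(D["p"],roi,thr); w=cast(n,c,70)[:,:2]
        print(thr,cv2.minAreaRect(w.astype(np.float32)))
    u=c.mean(0).astype(int); print("depth z", D["d"][u[1],u[0]])
    P=optics.camera_params(n);z=D["d"][u[1],u[0]]; X=np.linalg.inv(P["mtx"])@[u[0],u[1],1]*z; print(P["R"].T@(X-P["t"]))
p=T["p"]
sub=p[175:225,180:225]
print(sub[25].tolist()); print(sub[:,22].tolist())
E
```

```text
top [ 69. 124. 180.]
135 ((555.3719482421875, -207.28268432617188), (152.21607971191406, 64.69813537597656), 1.394278645515442)
145 ((555.4862060546875, -207.39939880371094), (150.9305419921875, 63.47089767456055), 1.400028944015503)
155 ((555.528564453125, -207.43943786621094), (149.55076599121094, 62.161231994628906), 1.4071452617645264)
depth z 1151.8635
[ 557.22151013 -207.64268697   68.42821455]
side [ 67. 153. 192.]
165 ((554.4639282226562, -205.98004150390625), (152.34561157226562, 65.654052734375), 1.0934008359909058)
175 ((554.2646484375, -205.72438049316406), (149.8267059326172, 61.587486267089844), 0.9389218688011169)
depth z 1561.6034
[ 553.17338534 -201.37218625   71.36437995]
[[124, 121, 125], [125, 123, 127], [128, 126, 129], [127, 124, 129], [125, 123, 127], [125, 122, 127], [134, 129, 134], [159, 153, 159], [167, 160, 165], [122, 116, 121], [84, 82, 88], [78, 76, 82], [78, 77, 83], [80, 79, 85], [80, 79, 85], [79, 78, 84], [79, 78, 84], [79, 78, 83], [79, 78, 84], [79, 78, 83], [80, 79, 84], [78, 78, 83], [79, 78, 84], [79, 78, 84], [80, 79, 84], [82, 80, 86], [80, 7
[... 343 characters left out ...]
, [126, 124, 128], [128, 125, 129], [126, 123, 127], [127, 124, 128], [140, 135, 139], [171, 164, 169], [182, 174, 179], [170, 162, 168], [103, 98, 102], [79, 78, 82], [78, 78, 82], [79, 78, 83], [79, 79, 84], [79, 78, 84], [79, 78, 83], [80, 79, 85], [79, 79, 84], [79, 78, 83], [79, 79, 84], [79, 78, 84], [79, 79, 84], [80, 79, 84], [79, 78, 84], [79, 79, 83], [80, 79, 84], [79, 79, 84], [79, 79, 85], [79, 79, 84], [81, 80, 85], [80, 79, 85], [80, 80, 85], [80, 80, 86], [80, 79, 85], [81, 80, 86], [81, 81, 86], [80, 80, 86], [80, 80, 86], [80, 80, 86], [83, 81, 87], [81, 79, 85], [67, 65, 68], [88, 86, 90], [122, 119, 123], [126, 124, 128], [124, 121, 126], [125, 122, 127], [126, 123, 127]]
```

```bash
cat >> h.py <<'E'
def crossing(v,thr):  # first crossing index along v
    for i in range(len(v)-1):
        if (v[i]-thr)*(v[i+1]-thr)<=0 and v[i]!=v[i+1]: return i+(thr-v[i])/(v[i+1]-v[i])
def edge(n,g,a,b,z,N=20,half=5,thr=None):
    """sample normals to the line a-b (px), strongest gradient with parabola; fit world line at z"""
    a,b=np.array(a,float),np.array(b,float);d=(b-a)/np.linalg.norm(b-a);nn=np.array([-d[1],d[0]]);pts=[]
    s=np.arange(-half,half+.01,.25)
    for f in np.linspace(.1,.9,N):
        q=(a+f*(b-a)+s[:,None]*nn).astype(np.float32)
        v=cv2.remap(g.astype(np.float32),q[None,:,0],q[None,:,1],cv2.INTER_LINEAR)[0]
        v=cv2.GaussianBlur(v[:,None],(1,5),0)[:,0]; k=np.abs(np.gradient(v)); k/=k.sum() 
        m=np.argmax(k); lo,hi=max(0,m-5),m+6; kk=k[lo:hi]; pts.append(a+f*(b-a)+nn*(s[lo:hi]@kk/kk.sum()))
    w=cast(n,pts,z)[:,:2]; vx,vy,x,y=cv2.fitLine(w.astype(np.float32),cv2.DIST_HUBER,0,.01,.01)[:,0]
    r=(w-[x,y])@[-vy,vx]; return np.array([x,y]),np.degrees(np.arctan2(vy,vx)),r.std(),np.array(pts)
E
python3 - <<'E'
from h import *
T=np.load("top0.npz")["p"].min(2);S=np.load("side0.npz")["p"].min(2)
# zoom coords: top right panel offset x170,y165, /6 ; side right panel offset x210 y195 
tp=lambda x,y:((x-390)/6+170-.5,y/6+165-.5); sp=lambda x,y:((x-390)/6+210-.5,y/6+195-.5)
vis=[]
for name,n,g,a,b,z in[("stop foot","top",T,tp(520,126),tp(645,132),50),("+y lip foot","top",T,tp(514,130),tp(503,250),50),("-y lip top","top",T,tp(652,140),tp(645,255),56),("front edge","top",T,tp(500,318),tp(655,320),50),
 ("stop foot","side",S,sp(475,122),sp(550,74),50),("-y lip foot","side",S,sp(570,80),sp(640,110),50),("+y lip top","side",S,sp(475,130),sp(560,172),56),("front edge","side",S,sp(610,205),sp(695,150),50)]:
    c,ang,r,pts=edge(n,g,a,b,z,half=2.5); print(name,n,c.round(1),ang.round(2),r.round(2)); vis.append((n,pts))
ims={n:cv2.resize(np.load(f"{n}0.npz")["p"][y:y+50,x:x+65,::-1],None,fx=6,fy=6,interpolation=cv2.INTER_NEAREST) for n,x,y in(("top",170,175),("side",210,195))}
for n,pts in vis:
    o=(170,175) if n=="top" else (210,195)
    for q in (pts-o+.5)*6: cv2.circle(ims[n],tuple(int(v) for v in q),1,(0,0,255),-1)
cv2.imwrite("pics/e0.png",np.hstack([ims["top"],ims["side"]]))
E
```

```text
stop foot top [630.8 166.1] 85.41 0.13
+y lip foot top [598.1 198.2] -5.42 0.29
-y lip top top [595.1 125.2] 4.97 1.59
front edge top [526.6 165.2] 86.72 1.92
stop foot side [636.9 149.3] 84.98 0.24
-y lip foot side [590.7 124.1] -4.43 0.32
+y lip top side [595.3 196.5] -4.63 0.12
front edge side [527.2 165.7] 76.0 1.91
```

View pics/e0.png

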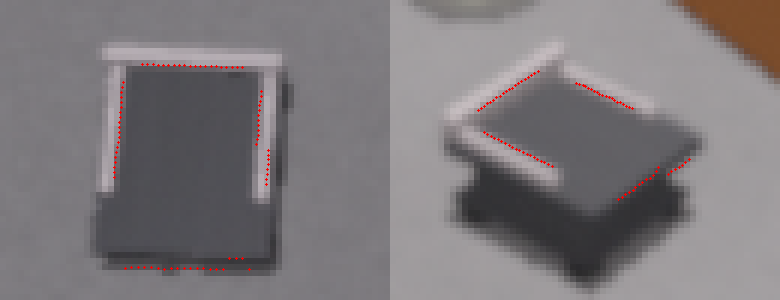

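```bash
cat > ov.py <<'E'
from h import *
import sys
def overlay(out,org,yaw,T,S):
    c,s=np.cos(yaw),np.sin(yaw);R=np.array([[c,-s,0],[s,c,0],[0,0,1]])
    segs=[]
    L=lambda *p:segs.append(p)
    for z in(50,):
        q=[(-45,-45,z),(-45,45,z),(58,45,z),(58,-45,z)]
        for i in range(4):L(q[i],q[(i+1)%4])
    for y in(-36,36): L((-16,y,56),(50,y,56)); L((-16,y,50),(50,y,50))
    L((50,-36,50),(50,36,50));L((50,-45,64),(50,45,64));L((58,-45,64),(58,45,64))
    ims=[]
    for n,p,x,y in(("top",T,172,172),("side",S,210,195)):
        im=cv2.resize(p[y:y+55,x:x+60,::-1],None,fx=6.5,fy=6.5,interpolation=cv2.INTER_CUBIC)
        for a,b in segs:
            uv=proj(n,np.array([a,b])@R.T+org); uv=((uv-[x,y]+.5)*6.5).astype(int); cv2.line(im,uv[0].tolist(),uv[1].tolist(),(0,0,255) if a[2]==50 else (0,200,0),1)
        ims.append(im)
    cv2.imwrite(out,np.hstack(ims))
E
python3 - <<'E'
from ov import *
T=np.load("top0.npz")["p"];S=np.load("side0.npz")["p"]
yaw=np.radians(-4.8);x=np.array([np.cos(yaw),np.sin(yaw)])
stop=np.array([633.0,157.3]); o=stop-50*x
print(o); overlay("pics/ov0.png",np.r_[o,0],yaw,T,S)
E
```

```text
[583.17535704 161.48389217]
```

View pics/ov0.png

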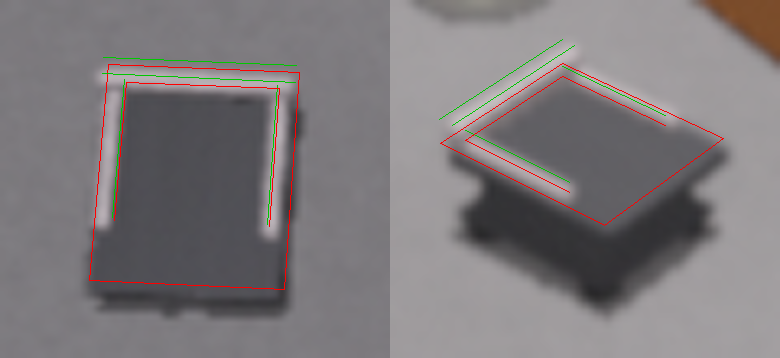

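```bash
python3 - <<'E'
from h import *
from plant import ctrl
def Rh(az,flip=1):
    z=np.array([np.cos(az),np.sin(az),0]);y=np.array([0,0,1.])*flip;return np.c_[np.cross(y,z),y,z]
pick=np.array([445,-208.5,67.5]); place=np.array([632-150+17,161+9,52.5])
for rel in(-90,-60,-45,-30,-15,0,15,30,45,60,90):
  for f in(1,-1):
    out=[]
    for p,yaw in((pick,1.4),(pick+[0,0,100],1.4),(place,-4.8),(place+[0,0,60],-4.8)):
        R=Rh(np.radians(yaw+rel),f); q=ctrl.solve_ik(p-6*R[:,2],R); out.append(None if q is None else np.round(q,2).tolist())
    print(rel,f,out)
E
```

```text
-90 1 [None, None, [0.6, 1.14, 1.23, -1.04, 2.03, 2.49], [0.6, 1.03, 1.28, -1.07, 2.06, 2.44]]
-90 -1 [None, None, [0.6, 1.14, 1.23, -1.04, 2.03, -0.65], [0.6, 1.03, 1.28, -1.07, 2.06, -0.7]]
-60 1 [None, None, None, None]
-60 -1 [[-0.14, 0.88, 2.21, 4.02, 1.54, -0.03], [-0.14, 0.54, 2.32, 4.04, 1.39, -0.22], None, None]
-45 1 [None, None, None, None]
-45 -1 [[-0.4, 0.94, 2.33, 3.5, 1.68, 0.04], [-0.4, 0.53, 2.46, 3.51, 1.43, -0.05], None, None]
-30 1 [None, None, None, None]
-30 -1 [[-0.8, 0.99, 2.38, 2.83, 1.79, -0.07], None, None, None]
-15 1 [None, None, None, None]
-15 -1 [[-1.15, 0.97, 2.36, 2.22, 1.68, -0.15], None, [0.64, 0.91, 2.09, 4.13, 1.49, -0.12], [0.64, 0.74, 2.16, 4.14, 1.43, -0.21]]
0 1 [None, None, None, None]
0 -1 [[-1.3, 0.91, 2.27, 1.81, 1.58, -0.03], [-1.3, 0.53, 2.39, 1.81, 1.52, 0.21], [0.45, 0.94, 2.21, 3.68, 1.58, 0.01], [0.45, 0.74, 2.29, 3.68, 1.48, -0.06]]
15 1 [None, [-1.33, 0.56, 2.24, 1.53, 1.59, -2.79], None, None]
15 -1 [[-1.33, 0.87, 2.14, 1.52, 1.58, 0.13], [-1.33, 0.56, 2.24, 1.53, 1.59, 0.35], [0.15, 0.98, 2.29, 3.11, 1.7, -0.0], [0.15, 0.76, 2.3
[... 391 characters left out ...]
-1.23, 0.68, 1.89, 1.17, 1.82, 0.53], [-0.4, 0.95, 2.23, 2.04, 1.59, -0.03], [-0.4, 0.74, 2.31, 2.04, 1.53, 0.08]]
60 1 [[-1.15, 0.96, 1.64, 0.99, 1.89, -2.69], [-1.15, 0.75, 1.71, 1.03, 1.96, -2.57], None, None]
60 -1 [[-1.15, 0.96, 1.64, 0.99, 1.89, 0.45], [-1.15, 0.75, 1.71, 1.03, 1.96, 0.57], [-0.48, 0.92, 2.11, 1.7, 1.56, 0.12], [-0.48, 0.73, 2.18, 1.7, 1.54, 0.23]]
90 1 [[-0.97, 1.08, 1.31, 0.73, 2.18, -2.67], [-0.97, 0.9, 1.38, 0.78, 2.26, -2.58], [-0.44, 0.95, 1.78, 1.25, 1.71, -2.75], [-0.44, 0.81, 1.84, 1.26, 1.74, -2.67]]
90 -1 [[-0.97, 1.08, 1.31, 0.73, 2.18, 0.47], [-0.97, 0.9, 1.38, 0.78, 2.26, 0.56], [-0.44, 0.95, 1.78, 1.25, 1.71, 0.39], [-0.44, 0.81, 1.84, 1.26, 1.74, 0.47]]
```

```bash
cat >> h.py <<'E'
PC=np.array([555.2,-206.8]);PY=np.radians(1.25);SY=np.radians(-4.8)
px=np.array([np.cos(PY),np.sin(PY),0])
def Rd(yaw): c,s=np.cos(yaw),np.sin(yaw); return np.array([[c,s,0],[s,-c,0],[0,0,-1.]])
def Rh(az):
    z=np.array([np.cos(az),np.sin(az),0]);y=np.array([0,0,-1.]);return np.c_[np.cross(y,z),y,z]
def st(tag=""):
    from plant import sensors
    s=sensors.read_state();print(tag,"t%.2f"%s["t"],s["eef_pos"].round(1),"F",s["force"].round(1),"M",s["wrist_torque"].round(2),"g%.1f"%s["grip_width"],flush=True);return s
E
python3 - <<'E'
from h import *
from plant import ctrl
R=Rd(PY); P=np.r_[PC,0]+30*px
ctrl.gripper_to(0,40); st("shut")
ctrl.move_ptp(P+[0,0,270],R); st("above")
ctrl.move_l(P+[0,0,112],vel=150); st("near")
print(ctrl.move_l(P+[0,0,88],vel=15,threshold=6)); st("touch")
E
```

```text
shut t0.87 [ 231.7 -526.3  256.3] F [ 0.3 -0.7 -0.5] M [-0.    0.07  0.04] g0.1
above t2.61 [ 584.8 -207.   269.9] F [-0.5 -0.3 -0.2] M [-0.01  0.01  0.04] g-0.2
near t3.81 [ 586.1 -206.7  113.3] F [-1.1 -0.4 -0.1] M [ 0.05 -0.01 -0.01] g0.1
True
touch t4.88 [ 585.2 -206.2   95.1] F [-0.6  0.4  4.8] M [0.   0.05 0.01] g-0.1
```

```bash
python3 - <<'E'
from h import *
from plant import ctrl
s=st();p=s["eef_pos"]
for k in range(5):
    ctrl.hold(.1); F=np.mean([st()["force"][2] for _ in range(1)])
    if F>8: break
    p=p-[0,0,.4]; ctrl.move_l(p,vel=20)
E
```

```text
t4.88 [ 585.2 -206.2   95.1] F [-0.6  0.4  4.8] M [0.   0.05 0.01] g-0.1
 t4.98 [ 585.2 -206.1   95.1] F [0.  0.2 5.7] M [-0.02  0.02 -0.06] g0.0
 t5.33 [ 585.3 -206.2   95.1] F [-0.8 -0.6  5.6] M [ 0.03  0.17 -0.01] g-0.2
 t5.68 [ 585.4 -206.2   95.1] F [-1.3  0.7  6.7] M [ 0.08  0.3  -0.02] g0.2
 t6.03 [ 585.3 -206.2   95.1] F [-2.2  1.3  8.6] M [0.24 0.42 0.04] g-0.2
```

```bash
python3 - <<'E'
from h import *
from plant import ctrl,optics
s=st();p=np.array([585.3,-206.2,93.9])
for d in(10,25):
    ctrl.move_l(p-d*px,vel=30); st(d)
P,D=optics.grab_frame("top"); cv2.imwrite("pics/t1.png",cv2.resize(P[150:270,260:400,::-1],None,fx=5,fy=5))
np.savez("t1.npz",p=P)
E
```

```text
t6.03 [ 585.3 -206.2   95.1] F [-2.2  1.3  8.6] M [0.24 0.42 0.04] g-0.2
10 t6.52 [ 576.4 -206.9   95.1] F [-0.1 -0.6  6.2] M [ 0.01 -0.12  0.01] g0.0
25 t7.17 [ 561.4 -207.3   95.1] F [ 1.1 -0.3  5.8] M [ 0.   -0.1   0.03] g0.2
```

View pics/t1.png

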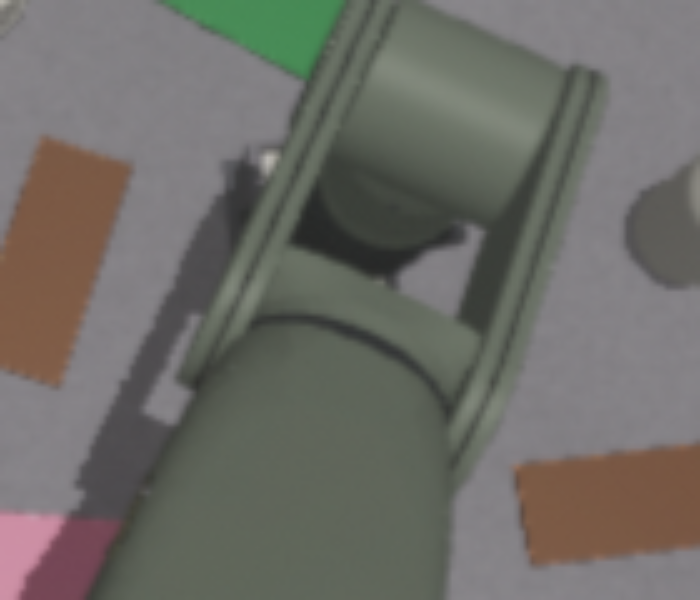

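The top view is blocked by the arm, so I'll check the slide in the side view.

```bash
python3 - <<'E'
from h import *
from plant import ctrl,optics
P,D=optics.grab_frame("side"); cv2.imwrite("pics/s1.png",cv2.resize(P[130:220,250:370,::-1],None,fx=6,fy=6))
E
```

```text
(no output)
```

View pics/s1.png

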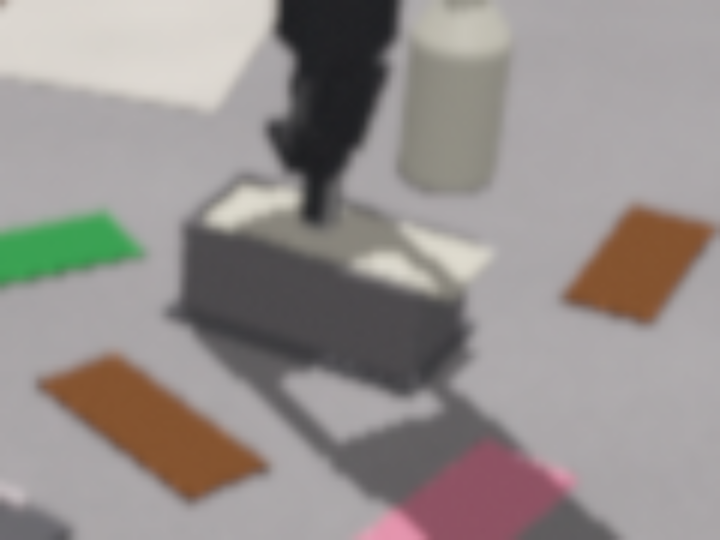

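The plate follows the tip: its front corner is now at about (332,172) and clearly past the sill. Slide on.

```bash
python3 - <<'E'
from h import *
from plant import ctrl,optics
print("corner est",cast("side",[250+493/6-.5,130+247/6-.5],70))
p=np.array([585.3,-206.2,93.7])
ctrl.move_l(p-48*px,vel=30); st()
P,D=optics.grab_frame("side"); np.savez("s2.npz",p=P);cv2.imwrite("pics/s2.png",cv2.resize(P[130:220,250:370,::-1],None,fx=6,fy=6))
E
```

```text
corner est [[ 461.19107063 -245.06052878   70.        ]]
 t8.18 [ 538.8 -208.    95.1] F [ 1.2 -1.   6.3] M [ 0.01 -0.21 -0.  ] g-0.4
```

View pics/s2.png

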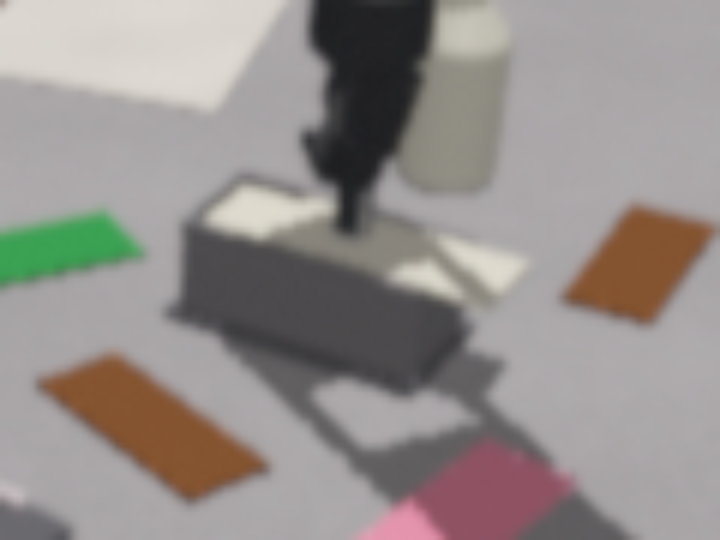

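```bash
python3 - <<'E'
from h import *
g=np.load("s2.npz")["p"].min(2)
f=lambda x,y:(250+x/6-.5,130+y/6-.5)
print(edge("side",g,f(529,262),f(493,305),70,half=2.5)[:3])
g0=np.load("side0.npz")["p"].min(2)
z=lambda x,y:(270+x/6-.5,150+y/6-.5)
print(edge("side",g0,z(338,125),z(307,168),70,half=2.5)[:3])
E
```

```text
(array([ 434.65598, -212.95065], dtype=float32), np.float32(-89.754654), np.float64(1.4097273267318806))
(array([ 477.5072 , -208.82489], dtype=float32), np.float32(-88.357925), np.float64(0.20037285308586375))
```

```bash
python3 - <<'E'
from h import *
from plant import ctrl,optics
p=np.array([585.3,-206.2,93.7])
ctrl.move_l(p-57*px,vel=30); s=st()
q=s["eef_pos"].copy(); q[2]=130; ctrl.move_l(q,vel=100)
# retreat to pick standoff, horizontal
az=np.radians(1.25+60);R=Rh(az)
g=np.array([445,-207.5,67.5])
pre=g-6*R[:,2]-110*R[:,2]+[0,0,120]
ctrl.move_l(q+[-30,0,170],vel=250)
print(ctrl.solve_ik(pre,R))
ctrl.move_ptp(pre,R); st("pre")
for n,(x,y,w,h) in dict(top=(260,150,140,120),side=(250,130,120,90)).items():
    P,D=optics.grab_frame(n); np.savez(f"{n}3.npz",p=P);cv2.imwrite(f"pics/{n}3.png",cv2.resize(P[y:y+h,x:x+w,::-1],None,fx=5,fy=5))
cv2.imwrite("pics/side3f.png",P[:,:,::-1])
E
```

```text
t8.68 [ 529.6 -208.2   95.1] F [1.3 0.3 6.9] M [ 0.04 -0.19  0.08] g-0.2
[-1.29509067  0.78314399  1.56558842  0.95139701  2.10329294  0.61876043]
pre t10.95 [ 389.5 -308.5  186.8] F [ 0.9 -0.2  1.1] M [-0.38  0.2   0.03] g0.0
```

View pics/top3.png

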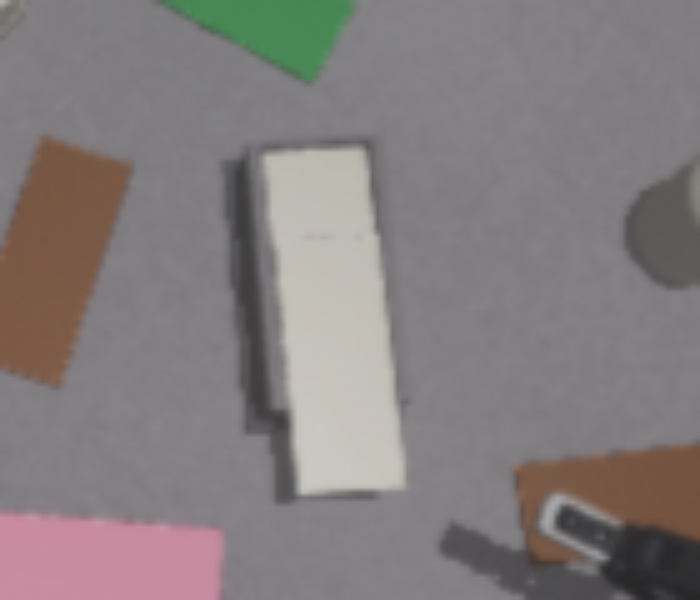

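View pics/side3.png

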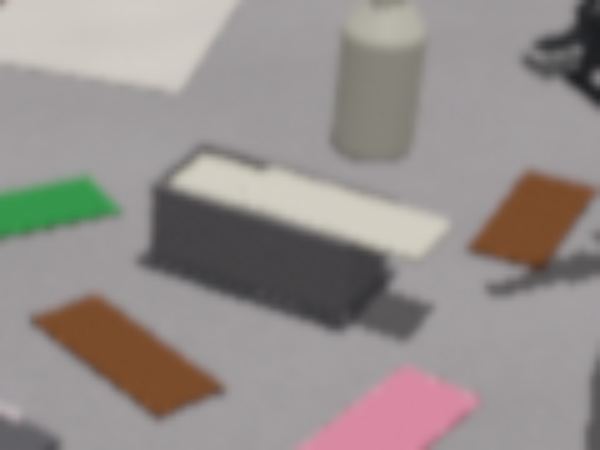

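View pics/side3f.png

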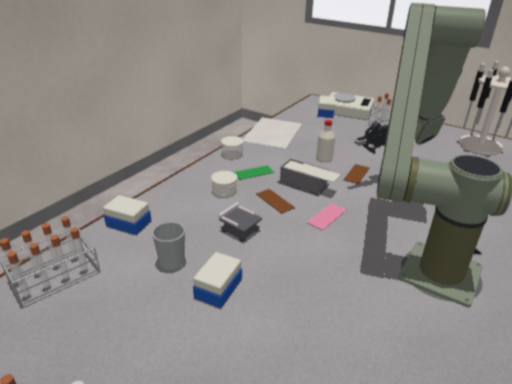

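```bash
python3 - <<'E'
from h import *
a=lambda x,y:(260+x/5-.5,150+y/5-.5); b=lambda x,y:(250+x/5-.5,130+y/5-.5)
T0=np.load("top0.npz")["p"].min(2);T=np.load("top3.npz")["p"].min(2);S0=np.load("side0.npz")["p"].min(2);S=np.load("side3.npz")["p"].min(2)
E=lambda *k:print(*[np.round(v,2) for v in edge(*k,half=2.5)[:3]])
t0=lambda x,y:(290+x/6-.5,165+y/6-.5)
z=lambda x,y:(270+x/6-.5,150+y/6-.5)
E("top",T0,t0(165,388),t0(295,384),70); E("top",T,a(297,494),a(405,488),70)
E("side",S0,z(338,125),z(307,168),70); E("side",S,b(449,221),b(421,258),70)
print("left/right edges"); E("top",T,a(287,380),a(296,490),70); E("top",T,a(380,250),a(405,485),70)
E("side",S,b(265,168),b(440,218),70)
E

```

```text
[ 481.15 -206.91] 89.02 0.63
[ 425.16 -210.99] -89.21 0.47
[ 477.51 -208.82] -88.36 0.2
[ 425.61 -211.87] -89.34 0.15
left/right edges
[ 458.08 -179.03] 0.93 0.38
[ 485.52 -240.99] 1.58 0.54
[ 504.6  -238.09] 2.39 1.1
```

```bash
python3 - <<'E'
from h import *
from plant import ctrl,optics
az=np.radians(1.25+60);R=Rh(az);z=R[:,2]
g=np.array([447.5,-210.4,67.8])
ctrl.gripper_to(40,40)
print(ctrl.move_l(g-6*z-110*z,rot=R,vel=120,threshold=8)); st("low")
P,D=optics.grab_frame("side"); cv2.imwrite("pics/s4.png",cv2.resize(P[60:260,250:500,::-1],None,fx=3,fy=3))
E
```

```text
False
low t12.67 [ 391.8 -312.3   67.8] F [-0.   0.7  1. ] M [-0.42  0.21  0.03] g40.3
```

View pics/s4.png

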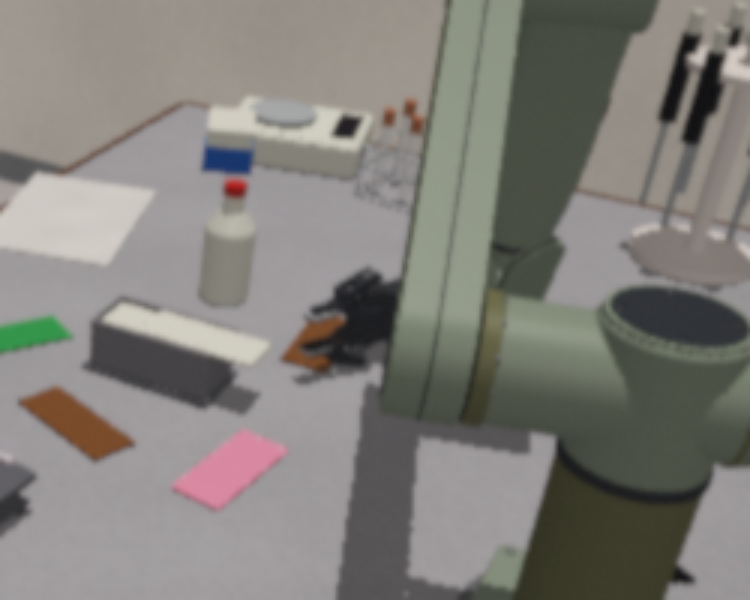

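No contact, and the open gripper is level, pointing at the overhang. Next: go in, pinch and lift.

```bash
python3 - <<'E'
from h import *
from plant import ctrl,optics
az=np.radians(1.25+60);R=Rh(az);z=R[:,2]
g=np.array([447.5,-210.4,67.7])
print(ctrl.move_l(g-6*z,rot=R,vel=80,threshold=4)); s=st("in")
ctrl.gripper_to(0,60); s=st("grip")
if 3<s["grip_width"]<8:
    p=s["eef_pos"].copy(); ctrl.move_l(p+[0,0,6],vel=25); st("up"); ctrl.move_l(p+[0,0,55],vel=100); st("lift")
P,D=optics.grab_frame("side"); np.savez("s5.npz",p=P);cv2.imwrite("pics/s5.png",cv2.resize(P[110:230,250:430,::-1],None,fx=4,fy=4))
P,D=optics.grab_frame("top"); np.savez("t5.npz",p=P); cv2.imwrite("pics/t5.png",cv2.resize(P[150:300,260:440,::-1],None,fx=4,fy=4))
E
```

```text
False
in t14.24 [ 444.6 -216.2   67.7] F [0.2 0.4 0.4] M [-0.41  0.23 -0.01] g40.2
grip t14.65 [ 444.6 -215.8   67.6] F [ 0.6 -0.1 -1. ] M [-0.48  0.17 -0.04] g4.3
up t15.03 [ 444.7 -215.9   73.7] F [-0.3 -0.2 -1.6] M [-0.68  0.4  -0.01] g4.3
lift t15.68 [ 444.5 -215.7  122.4] F [-0.1 -0.  -0.3] M [-0.64  0.43  0.04] g4.1
```

View pics/s5.png

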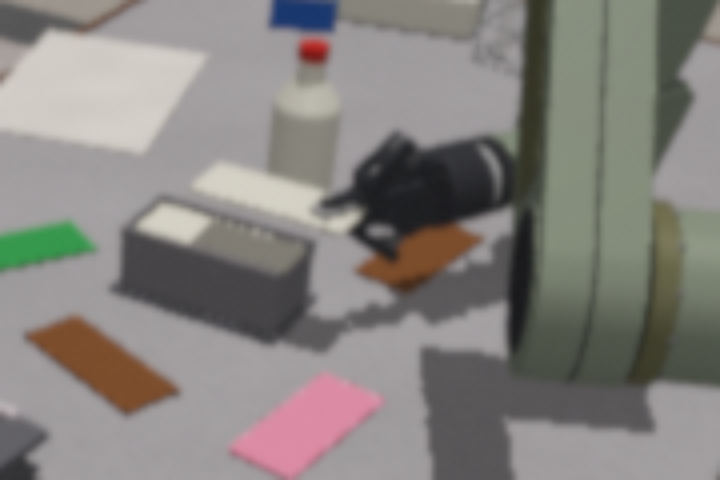

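View pics/t5.png

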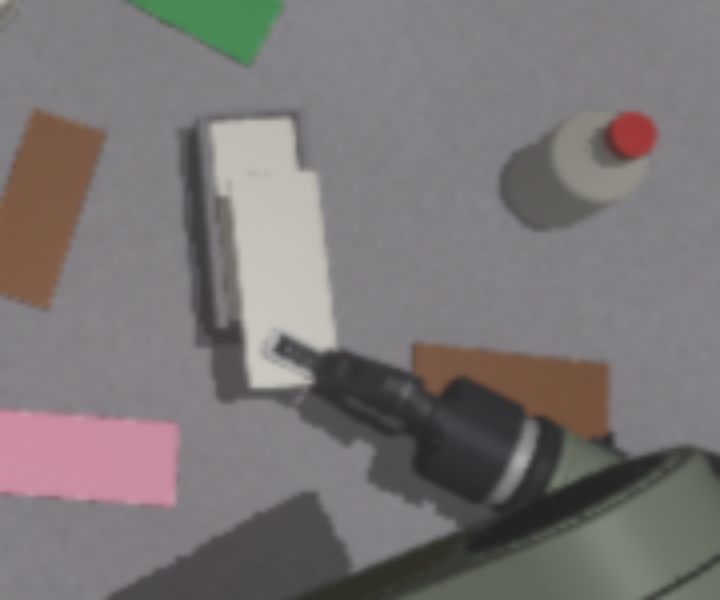

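```bash
python3 - <<'E'
from h import *
T=np.load("t5.npz")["p"].min(2)
a=lambda x,y:(260+x/4-.5,150+y/4-.5); b=lambda x,y:(250+x/4-.5,110+y/4-.5)
for nm,p,q in(("R",(318,175),(336,345)),("L",(240,230),(250,385)),("front",(252,388),(310,382)),("far",(234,178),(316,172))):
    print(nm,*[np.round(v,2) for v in edge("top",T,a(*p),a(*q),124.8,half=2)[:3]])
def tri(u,v):
    A=[];
    for n,p in(("top",u),("side",v)):
        X0=cast(n,p,0)[0];X1=cast(n,p,200)[0];d=(X1-X0)/np.linalg.norm(X1-X0);A.append((X0,d))
    M=sum(np.eye(3)-np.outer(d,d) for _,d in A);return np.linalg.solve(M,sum((np.eye(3)-np.outer(d,d))@X for X,d in A))
print(tri(a(234,179),b(191,184)),tri(a(317,172),b(219,161)))
E
```

```text
R [ 510.23 -240.16] 1.0 0.52
L [ 482.47 -178.53] 0.23 0.28
front [ 424.45 -199.52] -87.89 0.35
far [ 574.67 -209.16] -87.44 1.01
[ 572.76799702 -179.22763525  126.44875954] [ 575.71661746 -238.74484684  124.65918699]
```

```bash
cat >> h.py <<'E'
sx=np.array([np.cos(SY),np.sin(SY),0]);sy=np.array([-np.sin(SY),np.cos(SY),0])
RS=Rh(SY+np.radians(60))
FIN=np.array([632,157.3,0])-75*sx   # plate centre when butted
def tcp(back,z,dy=0): return FIN-back*sx+dy*sy-55.1*sx-5.4*sy+[0,0,z]
E
python3 - <<'E'
from h import *
from plant import ctrl,optics
s=st()
ctrl.move_l(s["eef_pos"]+[0,0,30],vel=150)
try: ctrl.move_l(tcp(25,150),rot=RS,vel=180)
except ctrl.MotionError as e:
    print(e); ctrl.move_ptp(tcp(25,150),RS)
st("over"); ctrl.move_l(tcp(25,90),rot=RS,vel=120);ctrl.hold(.2); st("90")
for n,(x,y,w,h) in dict(top=(150,140,180,150),side=(170,130,180,150)).items():
    P,D=optics.grab_frame(n); np.savez(f"{n}6.npz",p=P);cv2.imwrite(f"pics/{n}6.png",cv2.resize(P[y:y+h,x:x+w,::-1],None,fx=4,fy=4))
E
```

```text
t15.78 [ 444.5 -215.6  122.1] F [ 1.  -0.1 -2. ] M [-0.59  0.44 -0.03] g4.5
over t18.40 [477.4 164.3 150. ] F [-0.3 -0.8 -1.8] M [-0.56  0.49  0.03] g4.3
90 t19.25 [477.1 164.8  90.7] F [-0.  -0.4 -1.6] M [-0.57  0.45  0.02] g4.8
```

View pics/top6.png

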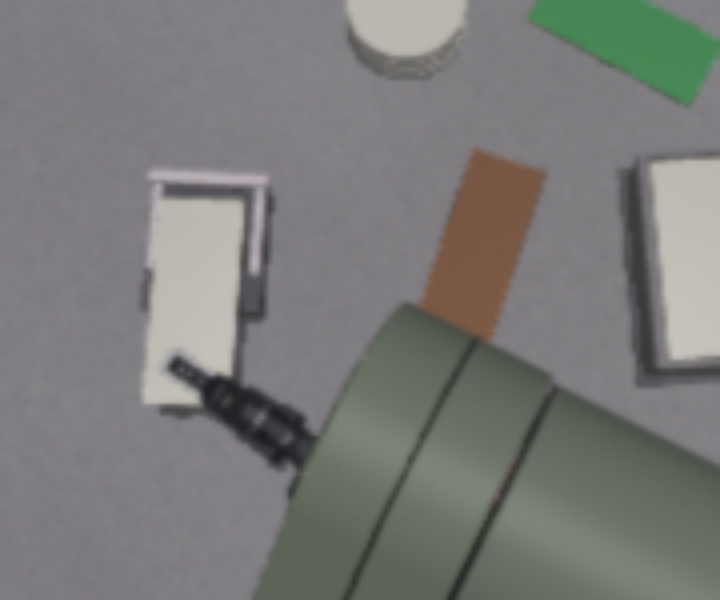

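View pics/side6.png

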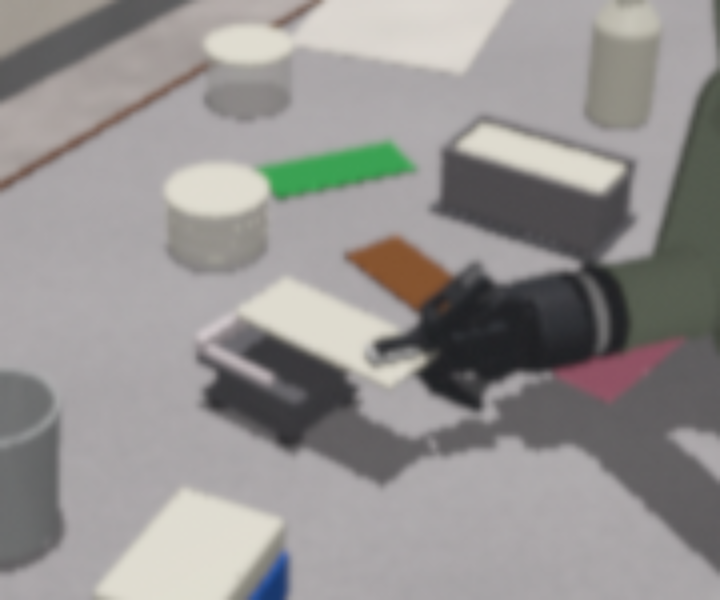

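```bash
python3 - <<'E'
from h import *
T=np.load("top6.npz")["p"].min(2);S=np.load("side6.npz")["p"].min(2)
a=lambda x,y:(150+x/4-.5,140+y/4-.5);b=lambda x,y:(170+x/4-.5,130+y/4-.5)
zt=92.9
for nm,n,g,p,q in(("R","top",T,a(245,200),a(236,370)),("L","top",T,a(152,310),a(144,395)),("far","top",T,a(165,196),a(240,200)),("front","top",T,a(145,404),a(205,407)),
 ("-y","side",S,b(290,278),b(400,330)),("+y","side",S,b(240,312),b(385,384)),("far","side",S,b(240,312),b(286,280))):
    c,an,r,_=edge(n,g,p,q,zt,half=2); d=c-FIN[:2]+25*sx[:2]; print(nm,n,c.round(1),round(float(an),2),r.round(2),"rel planned centre x %.1f y %.1f"%(d@sx[:2],d@sy[:2]))
print(optics.camera_params("top")["t"])
E
```

```text
R top [552.9 132.1] -4.6 0.48 rel planned centre x 23.3 y -31.7
L top [495.5 199.8] -5.13 0.62 rel planned centre x -39.6 y 30.9
far top [608.4 161.2] 86.9 0.21 rel planned centre x 76.2 y 1.9
front top [458.8 178.5] 86.55 0.2 rel planned centre x -74.3 y 6.6
-y side [550.5 133.1] -4.58 0.64 rel planned centre x 20.9 y -30.9
+y side [538.  199.9] -4.66 1.02 rel planned centre x 2.8 y 34.6
far side [606.7 154.4] 85.61 0.58 rel planned centre x 75.0 y -5.0
[  10.19042904  606.10752564 1087.13909547]
```

```bash
python3 - <<'E'
from h import *
from plant import ctrl,optics
ctrl.move_l(tcp(25,60),rot=RS,vel=80); ctrl.hold(.15); st("60")
print(ctrl.move_l(tcp(25,50.5),rot=RS,vel=12,threshold=3)); st("down")
ctrl.hold(.1); st()
P,D=optics.grab_frame("side"); cv2.imwrite("pics/s7.png",cv2.resize(P[160:260,190:330,::-1],None,fx=5,fy=5))
E
```

```text
60 t20.02 [477.3 164.8  62.8] F [ 1.4  1.2 10.4] M [ 0.44 -0.12 -0.02] g4.5
True
down t20.25 [477.3 164.8  62.9] F [ 0.5 -0.   3.2] M [-0.23  0.28  0.02] g4.2
 t20.35 [477.3 164.8  62.9] F [-0.2  0.3  5.1] M [-0.19  0.15 -0.06] g4.3
```

View pics/s7.png

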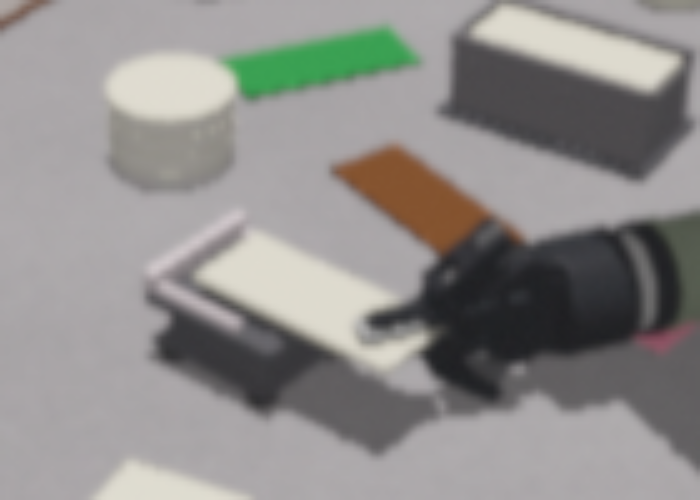

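The arm stopped at TCP z 62.8 with the plate still about 10 mm above the platform. The moments put the contact about 90 mm ahead of the wrist, so it is the gripper's underside touching the bench, not the plate. A level pinch therefore cannot get down to the 50 mm stand. I'll lay the plate back on the stack with the same overhang and pinch it again from above, across its 62 mm width.

```bash
python3 - <<'E'
from h import *
from plant import ctrl,optics
R=Rh(np.radians(61.25))
ctrl.move_l(tcp(25,150),rot=RS,vel=200)
ctrl.move_l([444.5,-215.7,152.5],rot=R,vel=260)
ctrl.move_l([444.5,-215.7,122.5],rot=R,vel=150); ctrl.hold(.2); st("back")
P,D=optics.grab_frame("top"); np.savez("t8.npz",p=P)
T=P.min(2);T5=np.load("t5.npz")["p"].min(2)
a=lambda x,y:(260+x/4-.5,150+y/4-.5)
for nm,p,q in(("R",(318,175),(336,345)),("L",(240,230),(250,385)),("front",(252,388),(310,382)),("far",(234,178),(316,172))):
    for I in(T5,T): print(nm,*[np.round(v,2) for v in edge("top",I,a(*p),a(*q),124.8,half=2)[:3]])
print(np.abs(P[185:250,310:345].astype(int)-np.load("t5.npz")["p"][185:250,310:345]).max())
E
```

```text
back t23.16 [ 444.7 -215.8  123.2] F [ 0.1  0.7 -1.4] M [-0.54  0.42 -0.02] g4.4
R [ 510.23 -240.16] 1.0 0.52
R [ 515.27 -240.69] 1.69 0.58
L [ 482.47 -178.53] 0.23 0.28
L [ 491.66 -178.67] 0.37 0.27
front [ 424.45 -199.52] -87.89 0.35
front [ 425.18 -205.42] -86.2 0.28
far [ 574.67 -209.16] -87.44 1.01
far [ 574.83 -210.58] -87.52 0.64
34
```

```bash
python3 - <<'E'
from h import *
from plant import ctrl,optics
ctrl.move_l([444.6,-215.8,76],vel=120); ctrl.hold(.1); st("76")
print(ctrl.move_l([444.6,-215.8,67.3],vel=15,threshold=3)); st("dn")
P,D=optics.grab_frame("side"); np.savez("s9.npz",p=P);cv2.imwrite("pics/s9.png",cv2.resize(P[110:230,250:430,::-1],None,fx=4,fy=4))
E
```

```text
76 t23.85 [ 444.8 -216.1   76.6] F [-0.3 -0.4 -1.4] M [-0.58  0.4   0.05] g4.2
False
dn t24.58 [ 444.6 -215.8   67.6] F [-0.4  0.4  0.6] M [-0.33  0.18  0.02] g4.2
```

View pics/s9.png

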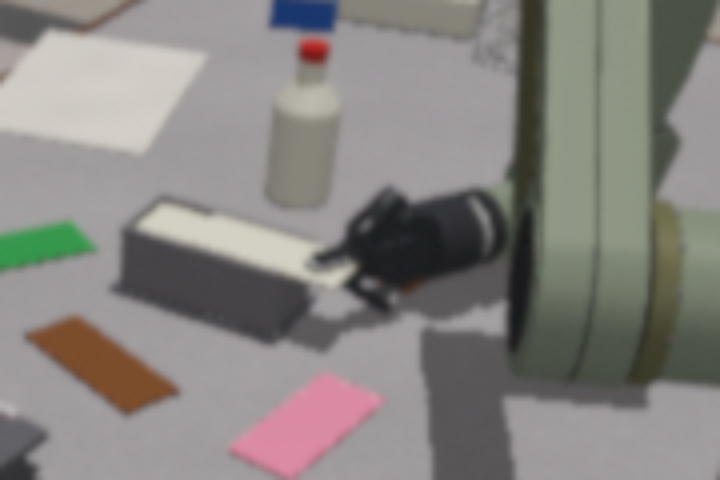

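```bash
python3 - <<'E'
from h import *
from plant import ctrl,optics
R=Rh(np.radians(61.25));z=R[:,2]
ctrl.gripper_to(30,60)
g=np.array([444.6,-215.8,67.6])
ctrl.move_l(g-110*z,rot=R,vel=150)
ctrl.move_l(g-110*z+[0,0,120],vel=200);st()
P,D=optics.grab_frame("top"); np.savez("t10.npz",p=P); cv2.imwrite("pics/t10.png",cv2.resize(P[150:270,260:400,::-1],None,fx=5,fy=5))
ctrl.gripper_to(82)
G=np.array([455.3,-210.3,170])
ctrl.move_ptp(G,Rd(PY)); print(st("above")["q"].round(2))
E
```

```text
t26.63 [ 391.8 -311.4  186.9] F [-0.4  0.3 -0.1] M [-0.42  0.23 -0.01] g30.0
above t28.15 [ 454.5 -210.   169.4] F [-1.2 -0.2 -0.8] M [ 0.03  0.01 -0.02] g82.2
[-0.61  0.14  1.81  0.    1.19  0.94]
```

View pics/t10.png

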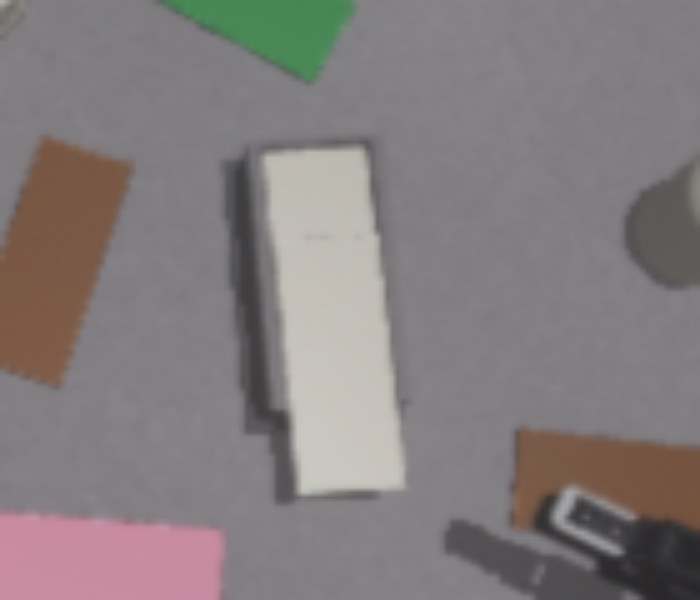

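The plate is back on the stack with the same overhang. The brown look-alike has shifted, though: its corner is at (515,430) in this crop, where it was at (517,465). The gripper's underside must have dragged it during the first pinch. I'll finish the placing first and then put it back.

```bash
python3 - <<'E'
from h import *
from plant import ctrl,optics
G=np.array([455.3,-210.3,0])
print(ctrl.move_l(G+[0,0,68],rot=Rd(PY),vel=120,threshold=4)); st("in")
ctrl.gripper_to(50,70); s=st("grip")
p=s["eef_pos"].copy()
if s["grip_width"]>58:
    ctrl.move_l(p+[0,0,6],vel=30); ctrl.move_l(p+[0,0,50],vel=120); ctrl.hold(.1); st("lift")
    P,D=optics.grab_frame("side"); np.savez("s11.npz",p=P);cv2.imwrite("pics/s11.png",cv2.resize(P[110:230,250:430,::-1],None,fx=4,fy=4))
E
```

```text
False
in t29.15 [ 455.7 -210.9   68.4] F [ 0.6 -0.1 -0.7] M [-0.01 -0.04  0.02] g81.9
grip t29.48 [ 456.  -210.8   69.2] F [-1.6  1.5  5.3] M [-0.    0.04  0.02] g60.2
lift t30.49 [ 455.2 -210.2  118.1] F [-1.2  0.4 -1.9] M [ 0.05  0.09 -0.01] g60.1
```

View pics/s11.png

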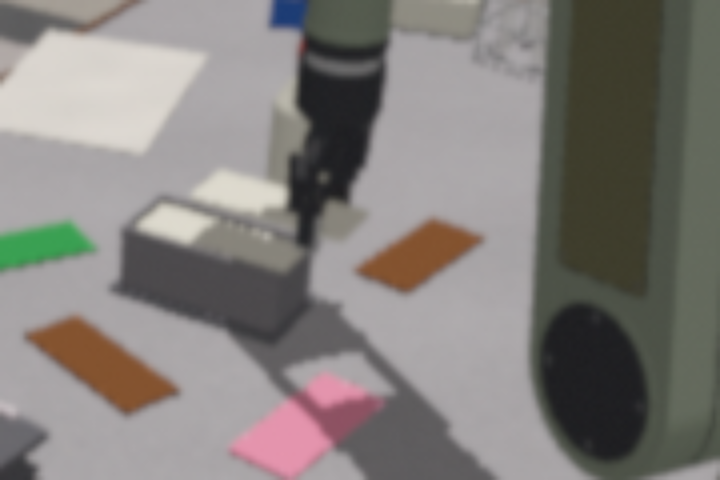

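```bash
cat >> h.py <<'E'
def tc(back,z): return FIN-back*sx-43.6*sx+[0,0,z]
E
python3 - <<'E'
from h import *
from plant import ctrl,optics
R=Rd(SY); s=st()
ctrl.move_l(s["eef_pos"]+[0,0,25],vel=200)
ctrl.move_l(tc(25,125),rot=R,vel=230)
ctrl.move_l(tc(25,66),vel=140); ctrl.hold(.1); st("66")
print(ctrl.move_l(tc(25,52),vel=15,threshold=3)); st("touch")
for n,(x,y,w,h) in dict(top=(150,140,180,150),side=(190,160,140,100)).items():
    P,D=optics.grab_frame(n); np.savez(f"{n}12.npz",p=P);cv2.imwrite(f"pics/{n}12.png",cv2.resize(P[y:y+h,x:x+w,::-1],None,fx=4,fy=4))
E
```

```text
t30.54 [ 455.2 -210.2  118. ] F [ 0.4 -0.9 -1.3] M [-0.    0.06  0.06] g60.0
66 t33.29 [490.2 169.4  67.2] F [ 0.2  0.9 -0.8] M [ 0.    0.02 -0.  ] g60.3
True
touch t34.05 [488.7 169.3  53.7] F [ 0.3 -0.1  3.1] M [-0.02 -0.18 -0.  ] g60.0
```

View pics/top12.png

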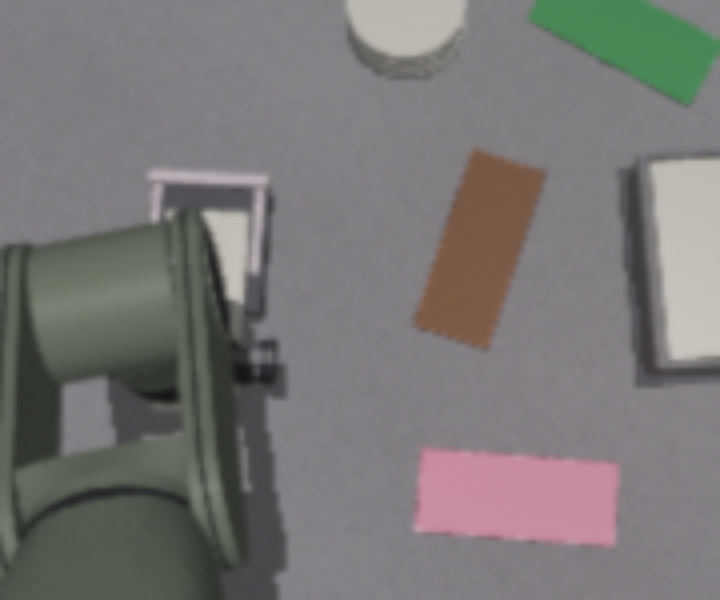

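View pics/side12.png

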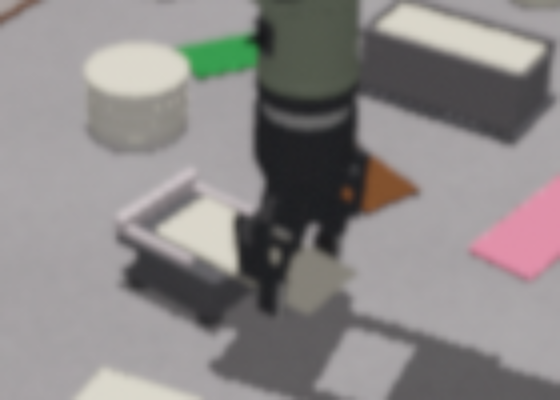

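The plate is down between the lips, with its far edge about 25 mm short of the stop. Now slide it up to the stop while still holding it.

```bash
python3 - <<'E'
from h import *
from plant import ctrl,optics
a=tc(25,53.6)
print(ctrl.move_l(tc(8,53.6),vel=30,threshold=7)); st("8")
print(ctrl.move_l(tc(-10,53.6),vel=15,threshold=6)); s=st("stop")
print("back",(tc(0,0)-s["eef_pos"])@sx, "lat",(s["eef_pos"]-tc(0,0))@sy)
P,D=optics.grab_frame("side"); np.savez("s13.npz",p=P);cv2.imwrite("pics/s13.png",cv2.resize(P[160:260,190:330,::-1],None,fx=5,fy=5))
E
```

```text
True
8 t34.51 [493.  168.8  53.6] F [-0.  -0.1  6.4] M [-0.13 -0.12 -0.05] g60.6
True
stop t35.44 [501.1 168.3  54. ] F [-2.4  0.2  7.2] M [-0.08  0.03 -0.02] g60.3
back 12.790691195404463 lat -0.005867958893294695
```

View pics/s13.png

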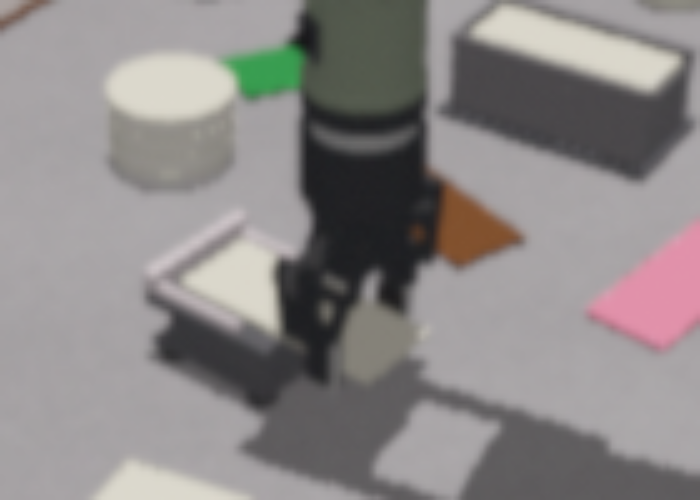

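```bash
python3 - <<'E'
from h import *
from plant import ctrl,optics
for i in range(3):
    r=ctrl.move_l(tc(-8,54.3),vel=20,threshold=8); s=st("stop"); b=(tc(0,0)-s["eef_pos"])@sx; print(r,"back",b)
    if s["force"]@sx<-6 or not r: break
P,D=optics.grab_frame("side"); np.savez("s14.npz",p=P);cv2.imwrite("pics/s14.png",cv2.resize(P[160:260,190:330,::-1],None,fx=5,fy=5))
E
```

```text
stop t36.10 [508.6 167.8  54.3] F [-1.   0.3  5. ] M [ 0.01  0.05 -0.04] g60.1
True back 5.25431030394186
stop t36.39 [508.6 167.8  54.4] F [-1.5 -0.3  4.4] M [ 0.    0.03 -0.05] g60.3
True back 5.231129603000872
stop t36.67 [508.6 167.8  54.5] F [-1.5  0.2  4.7] M [-0.    0.01 -0.05] g59.9
True back 5.244986540486399
```

View pics/s14.png

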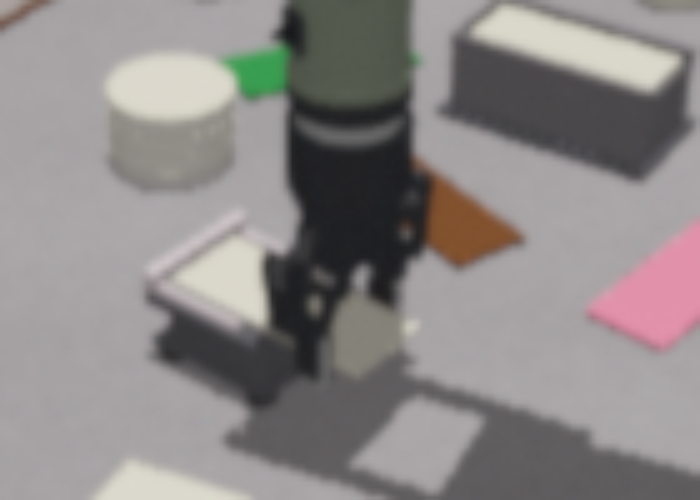

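```bash
python3 - <<'E'
from h import *
from plant import ctrl,optics
ctrl.move_l(tc(3.5,54.5),vel=15); s=st("push"); print("back",(tc(0,0)-s["eef_pos"])@sx)
if s["force"]@sx>-12:
    ctrl.move_l(tc(2,54.5),vel=15); s=st("push"); print("back",(tc(0,0)-s["eef_pos"])@sx)
E
```

```text
push t36.98 [508.7 167.8  54.5] F [-5.1  0.2  7.1] M [ 0.2   0.53 -0.11] g60.2
back 5.184702925424168
push t37.23 [508.7 167.8  54.5] F [-9.2  0.9 11.8] M [ 0.24  1.09 -0.11] g60.1
back 5.140095236492233
```

It is firmly against the stop: 9 N of push gives no movement. Ease off, let go, and look.

```bash
python3 - <<'E'
from h import *
from plant import ctrl,optics
ctrl.move_l(tc(5.1,54.7),vel=30); st("relax")
ctrl.gripper_to(76); s=st("open")
ctrl.move_l(s["eef_pos"]+[0,0,60],vel=120)
ctrl.move_l(s["eef_pos"]+[-60,-120,120],vel=250); st()
for n,(x,y,w,h) in dict(top=(150,140,180,150),side=(190,160,140,100)).items():
    P,D=optics.grab_frame(n); np.savez(f"{n}15.npz",p=P);cv2.imwrite(f"pics/{n}15.png",cv2.resize(P[y:y+h,x:x+w,::-1],None,fx=4,fy=4))
    cv2.imwrite(f"pics/{n}15f.png",P[:,:,::-1])
E
```

```text
relax t37.48 [508.  167.8  54.6] F [-2.8  1.1  5.6] M [0.14 0.16 0.08] g60.0
open t37.78 [508.6 167.4  54.2] F [-0.4 -0.1 -0.3] M [-0.02 -0.   -0.01] g75.7
 t39.17 [448.4  47.8 173.5] F [-0.6 -0.6  0.8] M [ 0.02 -0.    0.07] g75.7
```

View pics/top15.png

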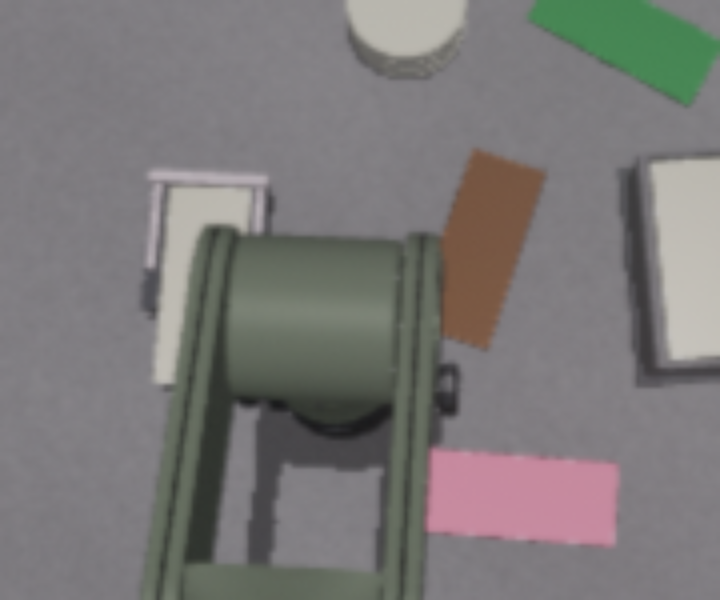

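View pics/side15.png

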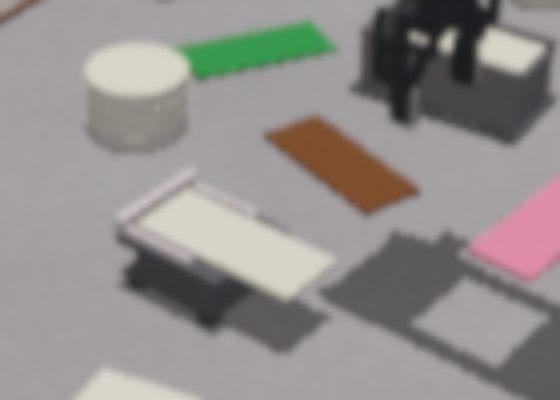

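View pics/top15f.png

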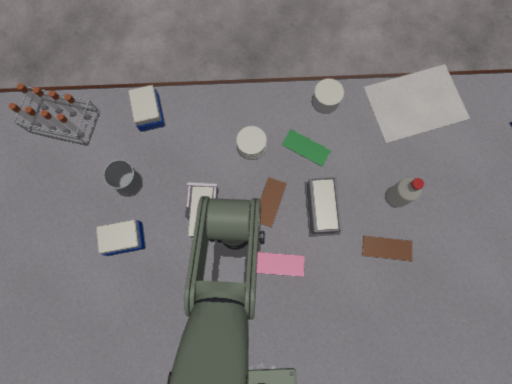

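The plate lies between the lips against the stop. Next I'll measure how square it is and how far the brown look-alike moved.

```bash
python3 - <<'E'
from h import *
T=np.load("top15.npz")["p"];S=np.load("side15.npz")["p"].min(2)
a=lambda x,y:(150+x/4-.5,140+y/4-.5);b=lambda x,y:(190+x/4-.5,160+y/4-.5)
for nm,n,g,p,q in(("far","top",T.min(2),a(167,184),a(250,187),),("L","top",T.min(2),a(162,280),a(155,375)),
 ("-y","side",S,b(265,222),b(332,256)),("+y","side",S,b(210,263),b(285,298)),("front","side",S,b(290,298),b(333,260))):
    c,an,r,_=edge(n,g,p,q,55,half=1.5); print(nm,n,c.round(1),round(float(an),2),r.round(2))
def brown(I):
    h=cv2.cvtColor(I,cv2.COLOR_RGB2HSV); x,y=350,225
    m=((h[...,1]>90)&((h[...,0]<15))).astype(np.uint8); m[:225]=0;m[275:]=0;m[:,:355]=0
    c=max(cv2.findContours(m,0,cv2.CHAIN_APPROX_NONE)[0],key=cv2.contourArea)[:,0]
    return cv2.minAreaRect(cast("top",c,5)[:,:2].astype(np.float32))
for f in("top0","top3","t10","top15"): print(f,brown(np.load(f+".npz")["p"]))
E
```

```text
far top [626.8 164.8] 88.3 0.49
L top [528.  197.9] -4.37 0.41
-y side [511.8 137.1] -4.16 0.32
+y side [508.  203.3] -3.22 0.75
front side [477.  173.1] 86.4 0.47
top0 ((417.4203796386719, -399.1462097167969), (58.068946838378906, 145.50924682617188), 4.265474319458008)
top3 ((417.1632080078125, -399.0755615234375), (58.882469177246094, 145.5934295654297), 3.9712204933166504)
t10 ((424.44122314453125, -396.6646728515625), (145.64781188964844, 56.22193145751953), 81.38091278076172)
top15 ((423.4486389160156, -396.438720703125), (145.7918243408203, 58.502628326416016), 81.24034118652344)
```

The plate's yaw is about −4.2° against about −4.7° for the stand, so it is square within what I can measure. The brown look-alike moved about 7 mm and turned 13°. There is time to put it back by pressing two open fingertips on it and turning it.

```bash
python3 - <<'E'
from h import *
from plant import ctrl,optics
r=np.radians; B=np.array([423.8,-396.5,0]);B1=np.array([417.3,-399.1,0])
ctrl.move_ptp(B+[0,0,110],Rd(r(-8.8))); st("above")
ctrl.move_l(B+[0,0,38],vel=130,threshold=15)
hit=ctrl.move_l(B+[0,0,10],vel=25,threshold=5); s=st("touch"); z=s["eef_pos"][2]
if hit and z<30:
    ctrl.move_l(B1+[0,0,z-.8],rot=Rd(r(4.2)),vel=12); s=st("turned")
ctrl.move_l(s["eef_pos"]+[0,0,40],vel=120)
ctrl.move_l(s["eef_pos"]+[-130,-60,150],vel=300); st("clear")
P,D=optics.grab_frame("top"); np.savez("t16.npz",p=P); cv2.imwrite("pics/t16.png",P[:,:,::-1])
E
```

```text
above t40.92 [ 424.4 -395.4  110.1] F [-0.8 -0.  -0.4] M [-0.04 -0.01  0.01] g76.5
touch t42.35 [ 423.7 -396.5   20.5] F [-0.6  0.8  5.1] M [-0.02  0.12 -0.05] g75.6
turned t43.07 [ 418.3 -399.7   20.5] F [1.9 0.4 6.4] M [ 0.34 -0.25 -0.16] g76.1
clear t44.31 [ 288.3 -458.5  169. ] F [ 0.4 -0.3  0.1] M [ 0.03 -0.03 -0.01] g76.1
```

View pics/t16.png

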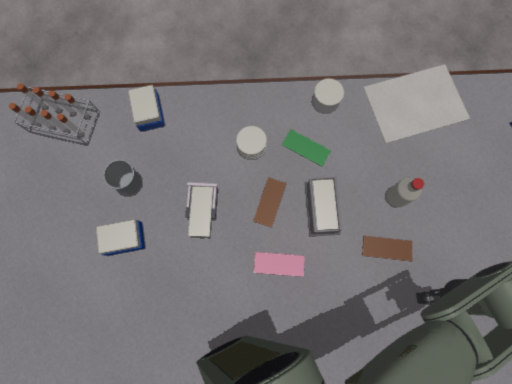

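```bash
python3 - <<'E'
from h import *
I=np.load("t16.npz")["p"]
h=cv2.cvtColor(I,cv2.COLOR_RGB2HSV)
m=((h[...,1]>90)&((h[...,0]<15))).astype(np.uint8); m[:225]=0;m[275:]=0;m[:,:355]=0
c=max(cv2.findContours(m,0,cv2.CHAIN_APPROX_NONE)[0],key=cv2.contourArea)[:,0]
print(cv2.minAreaRect(cast("top",c,5)[:,:2].astype(np.float32)))
cv2.imwrite("pics/z16.png",cv2.resize(I[175:250,170:235,::-1],None,fx=8,fy=8))
c=contour(I,(188,184,216,245),178); 
g=I.min(2)
print(g[212,185:220])
E
```

```text
((423.29766845703125, -396.4172668457031), (145.79454040527344, 58.55166244506836), 81.38419342041016)
[ 99  82  77  79  98 138 173 175 176 176 176 176 176 177 176 177 177 177
 178 178 179 178 179 179 178 161 102  82  82  79  71  93 121 123 123]
```

View pics/z16.png

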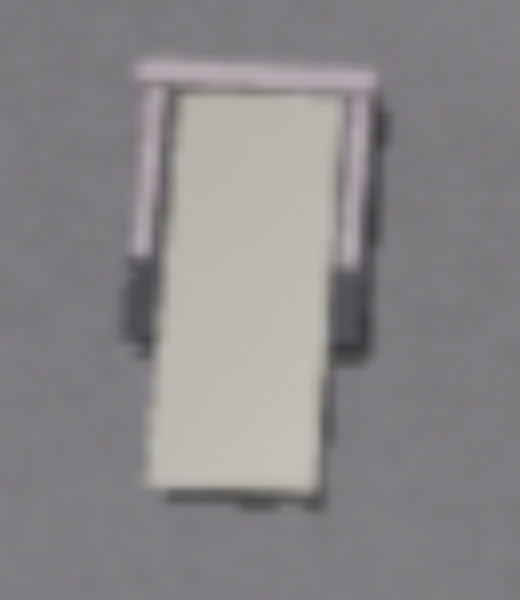

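The brown look-alike did not move back: the fingertips slid over it. A second try would cut too close to the 51 s limit, so I'm handing in now.

```bash
python3 - <<'E'
from plant import ctrl
from h import st
st(); ctrl.finish_job()
E
```

```text
t44.36 [ 288.6 -457.9  168.4] F [ 1.4  0.6 -0.3] M [ 0.05  0.02 -0.04] g75.7
the job is handed in; nothing more can be done
```

The top plate is on the stand, flat between the side lips and against the end stop. I handed the job in at 44.4 s with the robot clear of everything. One thing on the bench was disturbed: the gripper moved a brown look-alike plate.

**What I did**
- **Slide:** I slid the plate out to about 50–54 mm of overhang (the top and side cameras differed by 4 mm), still flat on the stack.
- **First pinch failed:** I pinched the plate with the gripper level and lifted it. Over the stand, the gripper's underside touched something at about 10 N, probably the bench, with the plate still 10 mm too high.
- **Second pinch:** I laid the plate back on the stack with the same overhang. I then pinched the overhanging part from above, across its 62 mm width, lifted it and lowered it onto the platform.
- **Placing:** I slid it to the stop while holding it and then let go.

**Last checks**
- **Against the stop:** a 9 N push did not move the plate any further. I met the stop about 5 mm sooner than my average estimate of its position. The top camera alone put it closer, about 1–4 mm out.
- **Square:** the plate measured about −4.2° in yaw and the stand about −4.8°, so it is square within what I can measure. One reading of the plate's far edge, in the top view, disagreed by about 3°.
- **Other things:** the spares are in the tray, and the four bystanders looked unmoved in the pictures; I did not measure them.

**What went wrong:** during the first pinch the gripper dragged the brown look-alike near the wash bottle by about 7 mm and turned it about 13°. I tried to turn it back, but the fingertips slipped on it, so it stayed where it was.

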